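# Spin-test a flywheel and stop it on the mark

### The job

Test the bearing of the flywheel on the stand: flick the wheel anticlockwise (seen from above) with a fingertip and let it coast untouched for at least three seconds, never slower than one turn in six seconds during that time. Then brake it by pressing a fingertip on its rim so that it comes to rest in one go with its tab between the two posts of the gate (it must not come to a standstill anywhere else after the flick, so no nudging it there afterwards), and take the finger away once it has stopped. Grip and lift nothing, and leave everything else on the bench where it is.

Things in the scene. Friction and masses are not known exactly. Their poses are not given: they have to be found in the camera images.
- spindle: the bearing spindle that carries the flywheel, with the wheel counted as part of it; vertical axis, origin on the axis 45 mm above the bench. Wheel mass 0.9 kg, inertia 0.0024 kg m2, up to a third more or less; very free bearing. The wheel with its spindle merely sits in the stand and could be lifted out, which must not happen (6 mm up is a fault)
- hub (a point): point on the wheel's axis at the height of the flat top face of the rim (70 mm above the bench). The wheel is a plain horizontal steel disc, 150 mm diameter, rim 14 mm thick (56 to 70 mm above the bench); its flat bare annular top face runs from radius 30 to 75 mm; inside that a hub 60 mm across rises 9 mm higher, with a 20 mm nut to 91 mm above the bench. Open space below the rim: the stand's square 130 mm foot is only 12 mm tall
- tab (a point): the mark: middle of the top face of the wheel's only tab, a steel tongue 12 mm wide and 12 mm thick that sticks straight out of the rim, from radius 75 to 103 mm; this point is 90 mm from the axis, 70 mm above the bench, flush with the rim's top face (tongue from 58 to 70 mm). It turns with the wheel
- gate (a point): the place where the tab has to stop, at the same radius (90 mm) and height (70 mm) as tab: midway between the two thin upright posts of the stand (8 mm thick, tops 90 mm above the bench, 81 mm apart centre to centre, 118 mm from the axis, so that the tab sweeps past just inside them). The stand is bolted down; its direction varies, gate roughly on the side away from the robot
- flywheel (a joint): turning angle of the wheel in rad, counted on over several turns; 0, 6.283, 12.566 ... = tab in the middle of the gate; grows anticlockwise seen from above; starts between -4.4 and -1.9. Once flicked it loses 0.1 to 0.3 rad/s of speed each second and in the end stops by itself. A few newtons of a finger on the rim stop it almost at once; as the finger eases off, the wheel may swing on or back a little (to 0.2 rad)
- socket: bystander: steel spark-plug socket standing upright, 28 mm across, 62 mm tall, beside the stand; origin under its middle; leave where it is
- jar: bystander: small glass jar with a steel lid, 52 mm across, 60 mm tall, beside the stand; origin under its middle; leave where it is
- float_bowl: bystander: small open aluminium carburettor bowl, 55 x 62 mm, 28 mm tall, on the side of the stand away from the gate; origin under its middle; leave where it is
- screwdriver: bystander: black-handled screwdriver lying on the bench; origin under its middle; leave where it is
- wrench: bystander: steel spanner lying on the bench; origin under its middle; leave where it is
- spray_can: bystander: white spray can, 66 mm across, 170 mm tall; origin under its middle; leave where it is
- jet: bystander: tiny brass carburettor jet, 14 mm across, 30 mm tall, standing on its head; origin under its middle; leave where it is
There are look-alikes about, which are no part of the job. What is shaped like the part that bears spindle but pink or red is not meant.

How it is judged:
By the outcome, as a careful person would: the job done as asked, in the order asked, and still so for the second after the job is handed in, with the robot touching nothing.
It also fails if it takes over 64 s, if anything falls off the work surface, if the arm or the gripper's body presses on something with over 40 N, if the wrist force passes 120 N, or if a joint passes its speed limit or range.

### The arm

A 7-joint arm with a two-finger parallel gripper is mounted at the origin on the work surface. World frame = base frame: x ahead of the robot, y to its left, z up, the work surface at z = 0. Lengths are in m, angles in rad, forces in N, time in s.
With the tool pointing down it reaches from about 0.4 to 0.85 m from the base axis. Payload 10.4 kg.
Tool frame: the origin (TCP) lies on the mounting face of the last link; the fingertips stand 182 mm ahead of it and the grasp point (between the pads) lies 164 mm ahead of it; z points along the fingers, y is the direction in which the jaws open and shut (so a half turn about z gives the same grasp; the last joint's range is limited). The gripper opens to 87 mm and grips with 3 to 60 N. Pads are 19 mm wide; open, the fingers measure 117 mm over their backs; the gripper's body (75 mm by 190 mm) begins 51 mm behind the grasp point.
Start: joints at [-1.229, 0.332, -0.065, 1.46, 0.022, 1.35, -0.088], TCP at [0.223, 0.584, 0.405] pointing down, gripper open.
Joint ranges: [-2.6, 2.6], [-0.5, 2.12], [-1.47, 1.34], [0.16, 2.42], [-1.27, 4.41], [0.06, 2.06], [-2.6, 2.6]. Speed limits (rad/s): [2.22, 2.22, 2.79, 2.79, 3.14, 3.14, 3.14].

### API

Orientations are given as [roll, pitch, yaw] about the fixed x, y, z axes, in that order (R = Rz(yaw) Ry(pitch) Rx(roll)).
In Python, from cell import arm, cams gives the robot as it stands.
- The arm moves only by the tool drive_tool, never from a script. Its argument "moves" is a list of rows, each a list of 7 numbers: the finger opening in cm, from 0 to 8.7, then the shift along the tool's x, y, z in cm, then the turn, a rotation vector about the tool's x, y, z in rad. A call has exactly 10 rows; each row shifts and turns the commanded pose from where the row before left it, along the tool's axes as they then stand; what a row does not reach is not made up. A row lasts 1/8 s, in which the tool goes at most 62.5 mm and 10.7 degrees, less where a joint would pass 70% of its speed; a pose out of reach is approached as far as the arm can. A call is refused whole if a number of a shift passes 6.25 or a number of a turn 0.188, either way. A call with a gripper value outside its range is refused whole. The fingers move at their own pace and stop on an object; "grip_force" is the grip in N (left out, the last holds). Time passes only in rows, so rows that do not move let the fingers close, or fill a call up. It gives the time, the measured TCP pose, the force and the opening at its end, in the units of the state.
- arm.observe(): the state, without advancing time (a new reading comes with each control period).
- cams.grab_frame(name): name is "scene" or "side" or "wrist"; returns the picture (400x640x3 uint8, blue, green, red); there is no depth.
- cams.get_calibration(name): a dict with "fovy" (degrees; the focal length in pixels is half the picture's height over the tangent of half this angle, whatever the lens; pixels are square), "cx", "cy" (the principal point, pixels), "cam_to_world" (4x4, takes a point from camera to world coordinates). Camera axes: x right, y up, looking along -z (the intrinsics and any distortion apply to the point x, -y, -z); pixel columns grow to the right and rows downward; lengths in m; the calibration is good to about 2 mm. A picture is of the moment at which its call begins: read the wrist's pose just before it. get_calibration takes no time and is no camera call; for the wrist camera it gives the pose at the moment of the call.
- arm.finish_job(): hands the job in, once; it reports no verdict.
The state is a dict: "time_s": time; "q": joint angles; "joint_velocities": joint speeds; "joint_torque": joint torques, N m; "position": TCP position; "orientation": TCP orientation; "contact_force": force on the tool from outside, world axes, zero at the start; "moment": the same for the moment, N m; "gripper_width": opening from 0.0 (shut) to 1.0 (fully open).
Only numpy, scipy, OpenCV 4.12 (cv2) and the standard library are available. Lean on these libraries where they do the work, as an engineer would, in place of code of your own. Each camera call takes 0.05 s, during which the arm holds its last target.

## Working session

There is one attempt and no reset: what is moved stays moved. The work goes in short steps, Python scripts to look and compute and a tool call to move; the robot and the scene stay as the last step left them, time stands still between calls to the robot, and variables do not carry over. Pictures are saved under pics/ and viewed, and the job is handed in when it is done.

Besides the shell and the picture viewer there is one more tool, called by a JSON object that holds its "api" and its "payload", one argument or row to a line. drive_tool: Moves the arm, as the interface text tells. Its arguments: {"type":"object","properties":{"moves":{"type":"array","items":{"type":"array","items":{"type":"number"}}},"grip_force":{"type":"number"}},"required":["moves"]}

```bash
ls; mkdir -p pics
python3 - <<'E'
from cell import arm,cams
import cv2,json
print(arm.observe())
for n in ("scene","side","wrist"):
    c=cams.get_calibration(n); print(n,c)
    cv2.imwrite(f"pics/{n}0.png",cams.grab_frame(n))
E
```

```text
pics
{'time_s': 0.0, 'q': array([-1.22859371,  0.33286046, -0.06468923,  1.46093753,  0.02158683,
        1.349912  , -0.08851508]), 'joint_velocities': array([ 0.00132292, -0.00188228, -0.00034923,  0.00152124,  0.0001688 ,
       -0.00057962,  0.00144844]), 'joint_torque': array([ 4.07216730e-04, -6.23251247e+01,  2.47356546e-02, -3.89900994e+01,
       -6.13435591e-02,  3.95122357e-02,  1.51147924e-04]), 'position': array([0.22292905, 0.5837491 , 0.40396267]), 'orientation': array([-3.14017135e+00,  5.75038637e-05,  2.77678283e+00]), 'contact_force': array([ 0.02470224,  0.56244942, -0.30653193]), 'moment': array([ 0.0029754 , -0.03919312,  0.02923706]), 'gripper_width': 1.0005367931375135}
scene {'fovy': 44.38923953029855, 'cx': 319.16498888153023, 'cy': 201.75288136683156, 'cam_to_world': array([[ 0.4305634 , -0.62580796,  0.65036878,  1.5285231 ],
       [ 0.90237031,  0.28369108, -0.32441824, -0.51703033],
       [ 0.01851969,  0.7265561 ,  0.68685752,  1.14744573],
       [ 0.        ,  0.        ,  0.        ,  1.        ]])}
side {'fovy': 47.23673695561697, 'cx': 326.206149516171, 'cy': 194.6132553585004, 'cam_to_world': array([[-0.95331056,  0.18356044, -0.23980105,  0.23225926],
       [-0.3019183 , -0.59681744,  0.74340721,  0.91458526],
       [-0.0066573 ,  0.78109827,  0.62437263,  0.88160428],
       [ 0.        ,  0.        ,  0.        ,  1.        ]])}
wrist {'fovy': 58.97376247343779, 'cx': 321.1707643850967, 'cy': 196.79933389069316, 'cam_to_world': array([[ 3.57542370e-01, -8.89520368e-01, -2.84459080e-01,
         1.44973390e-01],
       [ 9.33896611e-01,  3.40305534e-01,  1.09678002e-01,
         6.11881176e-01],
       [-7.57817487e-04, -3.04869904e-01,  9.52393704e-01,
         3.83698240e-01],
       [ 0.00000000e+00,  0.00000000e+00,  0.00000000e+00,
         1.00000000e+00]])}
```

View pics/scene0.png

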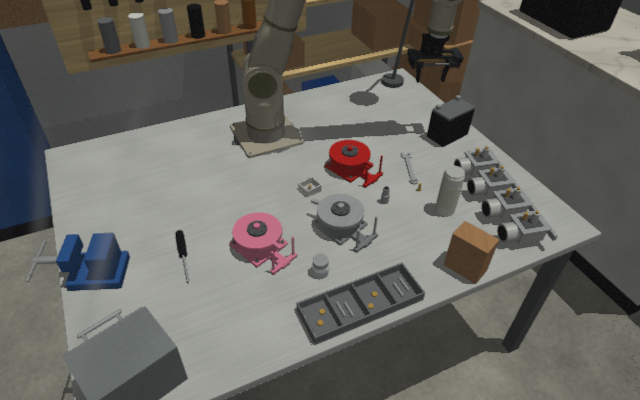

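View pics/side0.png

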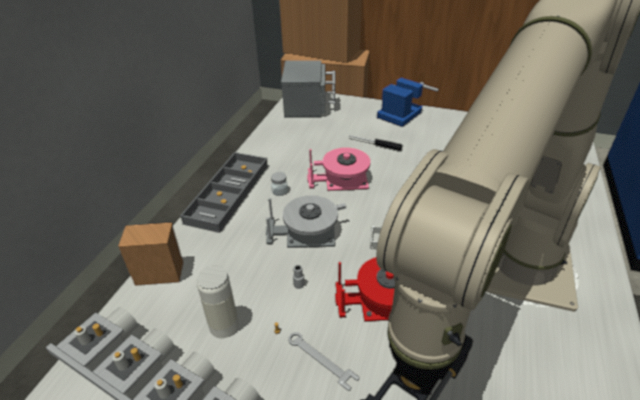

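View pics/wrist0.png

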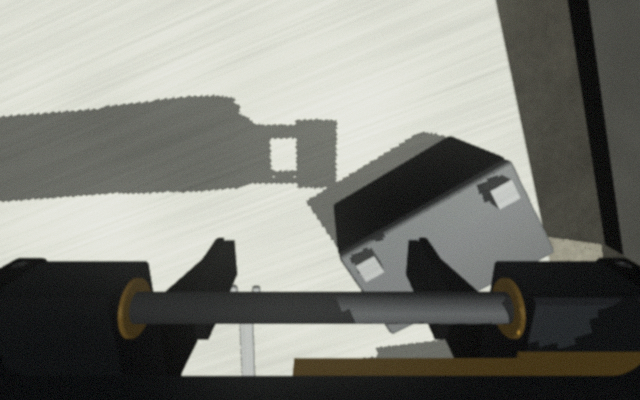

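The scene view shows the candidates for the flywheel: grey at (341,213), pink at (258,235) and red at (350,158). The grey one fits the description; in the side view it is at (311,218). I'll check it in close crops.

Run:
```python
import cv2,numpy as np
a=cv2.imread("pics/scene0.png")[165:285,285:415]
b=cv2.imread("pics/side0.png")[165:285,240:370]
cv2.imwrite("pics/crop0.png",np.hstack([cv2.resize(a,None,fx=3,fy=4.0,interpolation=2)[:,:],cv2.resize(b,None,fx=3,fy=4,interpolation=2)]))
```

```text
(no output)
```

View pics/crop0.png

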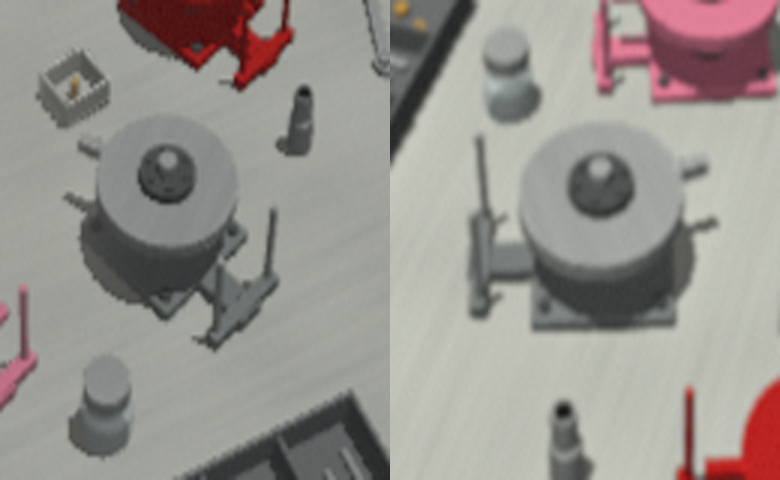

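The crop confirms the grey wheel. In the scene view the tab is at about (313,201), with its shadow below it, and the gate is at the lower right, around (363,240). Next I'll measure these.

```bash
cat > h.py <<'E'
import numpy as np,cv2
def cast(c,uv,z):
    uv=np.atleast_2d(np.asarray(uv,float)); f=200/np.tan(np.radians(c['fovy']/2))
    d=np.c_[(uv[:,0]-c['cx'])/f,-(uv[:,1]-c['cy'])/f,-np.ones(len(uv))]
    M=np.array(c['cam_to_world']); d=d@M[:3,:3].T; o=M[:3,3]
    return o+d*((z-o[2])/d[:,2])[:,None]
def proj(c,P):
    P=np.atleast_2d(P); f=200/np.tan(np.radians(c['fovy']/2)); M=np.array(c['cam_to_world'])
    p=(P-M[:3,3])@M[:3,:3]
    return np.c_[c['cx']+f*p[:,0]/-p[:,2],c['cy']-f*p[:,1]/-p[:,2]]
def circ(p):
    A=np.c_[2*p[:,:2],np.ones(len(p))]; s=np.linalg.lstsq(A,(p[:,:2]**2).sum(1),rcond=None)[0]
    return s[0],s[1],np.sqrt(s[2]+s[0]**2+s[1]**2)
E
python3 - <<'E'
from cell import cams
from h import *
# edge: radial scan of gradient around predicted centre, top-face outer edge
for n,c0 in (("scene",(341,210.)),("side",(310.5,216))):
    c=cams.get_calibration(n); im=cv2.imread(f"pics/{n}0.png"); 
    g=cv2.cvtColor(im,cv2.COLOR_BGR2GRAY).astype(float)
    print(n,g[int(c0[1]),int(c0[0])-22:int(c0[0])+40:3].astype(int), cast(c,c0,.07))
    C=cast(c,c0,.07)[0]
    for it in range(4):
        pts=[]
        for a in np.linspace(0,2*np.pi,120,endpoint=False):
            r=np.arange(.064,.087,.0005)
            uv=proj(c,np.c_[C[0]+r*np.cos(a),C[1]+r*np.sin(a),r*0+.07]).astype(np.float32)
            v=cv2.remap(g.astype(np.float32),uv[:,0],uv[:,1],cv2.INTER_LINEAR).ravel()
            d=np.abs(np.diff(cv2.GaussianBlur(v[:,None],(1,7),0).ravel()))
            if d.max()>2: k=d.argmax(); pts.append((C[0]+r[k]*np.cos(a),C[1]+r[k]*np.sin(a)))
        p=np.array(pts)
        for _ in range(5):
            x,y,R=circ(p); e=np.abs(np.hypot(p[:,0]-x,p[:,1]-y)-R); p=p[e<max(.002,np.median(e)*2)]
        C=np.array([x,y,.07])
    print(n,x,y,R,len(p),np.median(e))
    S=5;b=cv2.resize(im[160:280,230:420] if n=="side" else im[160:280,270:420],None,fx=S,fy=S,interpolation=cv2.INTER_CUBIC)
    o=np.array([230 if n=="side" else 270,160])
    for q in proj(c,np.c_[p,np.full(len(p),.07)]): cv2.circle(b,tuple(((q-o+.5)*S).astype(int)),1,(0,0,255),-1)
    cv2.imwrite(f"pics/{n}_fit.png",cv2.resize(b,(800 if n=="side" else 750,600 if n!="side" else 505)))
E
```

```text
scene [141 142 139 141  60  62  78  75  77  68  86 136 139 140 137 149 158 158
 160 161 160] [[0.57080778 0.03821966 0.07      ]]
scene 0.5651346997313572 0.039371000039638726 0.07620381867394459 53 0.0007047021887630622
side [158 166 162 161 135  66  75  72  78  61  77 161 166 165 162 164 147 191
 197 194 198] [[0.55651637 0.04835677 0.07      ]]
side 0.562896182307336 0.03480484319500543 0.07455465499121675 52 0.00036844798001293283
```

View pics/scene_fit.png

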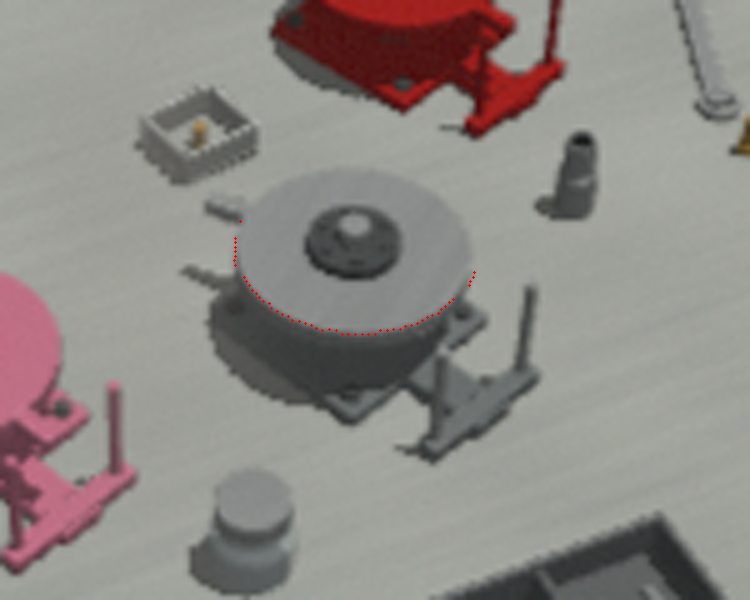

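View pics/side_fit.png

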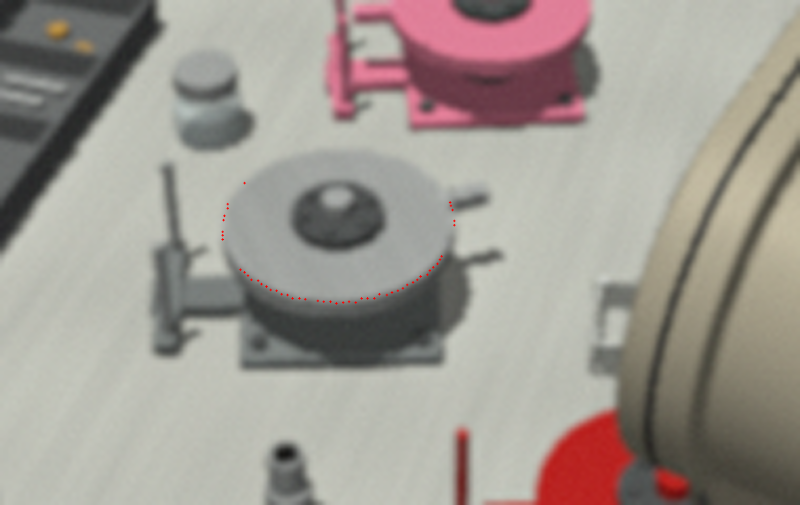

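Run:
```python
from cell import cams
from h import *
H=np.array([.564,.0370]); 
c=cams.get_calibration("scene")
k=lambda x,y,o,s:(o[0]+x/s-.5,o[1]+y/s-.5)
o=(270,160)
def pol(P): d=P[0,:2]-H; print(P.round(4),'r',np.hypot(*d).round(4),'ang',np.arctan2(d[1],d[0]).round(3))
R=cast(c,k(531,289,o,5),.09);L=cast(c,k(441,359,o,5),.09);print("posts scene");pol(R);pol(L);print(np.hypot(*(R-L)[0,:2]));pol((R+L)/2)
print("tab tip-top, mid");pol(cast(c,k(225,205,o,5),.07));pol(cast(c,k(208,203,o,5),.07))
s=cams.get_calibration("side");o=(230,160);S=800/950
kk=lambda x,y:k(x,y,o,5*800/950)
print("side");
A=cast(s,kk(168,166),.09);B=cast(s,kk(172,247),.09);pol(A);pol(B);pol((A+B)/2);pol(cast(s,kk(470,191),.07))
print("nut");print(cast(c,k(354,222,(270,160),5),.091),cast(s,kk(337,196),.091))
print("jar",cast(c,k(253,490,(270,160),5),.06),cast(c,k(582,140,(270,160),5),.062),cast(c,k(200,120,(270,160),5),.028))
```

```text
posts scene
[[0.6607 0.1097 0.09  ]] r 0.121 ang 0.645
[[0.6892 0.0315 0.09  ]] r 0.1253 ang -0.044
0.08324580608686073
[[0.6749 0.0706 0.09  ]] r 0.1159 ang 0.294
tab tip-top, mid
[[ 0.4969 -0.0192  0.07  ]] r 0.0876 ang -2.444
[[ 0.4907 -0.0284  0.07  ]] r 0.0983 ang -2.413
side
[[0.6795 0.0359 0.09  ]] r 0.1155 ang -0.009
[[0.6458 0.1086 0.09  ]] r 0.1087 ang 0.719
[[0.6627 0.0723 0.09  ]] r 0.1048 ang 0.343
[[ 0.4909 -0.0206  0.07  ]] r 0.0931 ang -2.474
nut
[[0.56431418 0.0379538  0.091     ]] [[0.5638408  0.03330876 0.091     ]]
jar [[ 0.71110605 -0.10169681  0.06      ]] [[0.53024903 0.22847914 0.062     ]] [[0.37179014 0.02082734 0.028     ]]
```

```bash
cat > plan.py <<'E'
import numpy as np
from scipy.spatial.transform import Rotation as Ro
def rows(p,rpy,pt,yawt,n,grip=0,rows_total=10):
    """straight line with tool made vertical; print rows"""
    p=np.array(p);pt=np.array(pt);R=Ro.from_euler('xyz',rpy);Rt=Ro.from_euler('xyz',[np.pi,0,yawt])
    w=(R.inv()*Rt).as_rotvec()/n
    out=[]
    for i in range(n):
        tgt=p+(pt-p)*(i+1)/n; cur=p+(pt-p)*i/n
        out.append([grip]+list((R.inv().apply(tgt-cur)*100).round(2))+list(w.round(4))); R=R*Ro.from_rotvec(w)
    for r in out: print([float(x) for x in r])
E
python3 - <<'E'
from cell import arm,cams
from h import *
from plan import rows
s=arm.observe(); c=cams.get_calibration("scene")
for n,uv,z in (("pink",(257,228),.09),("red",(350,151),.09),("can",(452,172),.17),("can bot",(447,210),0)): print(n,cast(c,uv,z))
pt=np.array([.4618,-.0031,.36]); print(s['position'])
rows(s['position'],s['orientation'],pt,.951,12)
E
```

```text
pink [[ 0.55334422 -0.23412078  0.09      ]]
red [[0.33665031 0.19411433 0.09      ]]
can [[0.65232773 0.38134737 0.17      ]]
can bot [[0.65657919 0.40019562 0.        ]]
[0.22294755 0.58379353 0.40414955]
[0.0, -3.6, -3.86, 0.37, -0.0001, 0.0001, 0.1522]
[0.0, -4.15, -3.27, 0.37, -0.0001, 0.0001, 0.1522]
[0.0, -4.59, -2.6, 0.37, -0.0001, 0.0001, 0.1522]
[0.0, -4.94, -1.87, 0.37, -0.0001, 0.0001, 0.1522]
[0.0, -5.16, -1.11, 0.37, -0.0001, 0.0001, 0.1522]
[0.0, -5.27, -0.31, 0.37, -0.0001, 0.0001, 0.1522]
[0.0, -5.26, 0.49, 0.37, -0.0001, 0.0001, 0.1522]
[0.0, -5.12, 1.28, 0.37, -0.0001, 0.0001, 0.1522]
[0.0, -4.87, 2.05, 0.37, -0.0001, 0.0001, 0.1522]
[0.0, -4.5, 2.76, 0.37, -0.0001, 0.0001, 0.1522]
[0.0, -4.03, 3.41, 0.37, -0.0001, 0.0001, 0.1522]
[0.0, -3.47, 3.98, 0.37, -0.0001, 0.0001, 0.1522]
```

{"api": "drive_tool", "payload": {
  "moves": [
    [0,-3.6,-3.9,0.3,0,0,0.152],
    [0,-4.1,-3.3,0.3,0,0,0.152],
    [0,-4.6,-2.6,0.3,0,0,0.152],
    [0,-4.9,-1.9,0.3,0,0,0.152],
    [0,-5.2,-1.1,0.3,0,0,0.152],
    [0,-5.3,-0.3,0.3,0,0,0.152],
    [0,-5.3,0.5,0.3,0,0,0.152],
    [0,-5.1,1.3,0.3,0,0,0.152],
    [0,-4.9,2.0,0.3,0,0,0.152],
    [0,-4.5,2.8,0.3,0,0,0.152]
  ],
  "grip_force": 10
}}

```text
time_s: 1.4
position: [0.4222, 0.0919, 0.3747]
orientation: [3.141, -0.001, 1.252]
contact_force: [0.9, 0.3, 0.4]
gripper_width: 0.017
```

Run:
```python
from cell import arm
from plan import rows
s=arm.observe(); print(s['time_s'],s['position'],s['orientation'],s['gripper_width'],s['contact_force'])
rows(s['position'],s['orientation'],[.4618,-.0031,.36],.951,5)
```

```text
1.4 [0.42217197 0.09186678 0.37470834] [ 3.14149564e+00 -5.82524071e-04  1.25196788e+00] 0.01691714277826281 [0.91862685 0.28121771 0.42747616]
[0.0, -1.56, 1.35, 0.29, 0.0, -0.0001, 0.0602]
[0.0, -1.47, 1.44, 0.29, 0.0, -0.0001, 0.0602]
[0.0, -1.38, 1.52, 0.29, 0.0, -0.0001, 0.0602]
[0.0, -1.29, 1.61, 0.29, 0.0, -0.0001, 0.0602]
[0.0, -1.19, 1.68, 0.29, 0.0, -0.0001, 0.0602]
```

{"api": "drive_tool", "payload": {
  "moves": [
    [0,-1.6,1.4,0.3,0,0,0.06],
    [0,-1.5,1.4,0.3,0,0,0.06],
    [0,-1.4,1.5,0.3,0,0,0.06],
    [0,-1.3,1.6,0.3,0,0,0.06],
    [0,-1.2,1.7,0.3,0,0,0.06],
    [0,0,0,0,0,0,0],
    [0,0,0,0,0,0,0],
    [0,0,0,0,0,0,0],
    [0,0,0,0,0,0,0],
    [0,0,0,0,0,0,0]
  ]
}}

```text
time_s: 2.65
position: [0.4616, -0.0019, 0.3598]
orientation: [-3.142, -0.0, 0.957]
contact_force: [0.1, -0.6, 0.1]
gripper_width: 0.003
```

Run:
```python
from cell import arm,cams
import cv2,pickle
s=arm.observe(); print(s['time_s'],s['position'],s['orientation'],s['gripper_width'],s['contact_force'])
c=cams.get_calibration("wrist");im=cams.grab_frame("wrist");cv2.imwrite("pics/wrist1.png",im);pickle.dump(c,open("w1.pkl","wb"))
cv2.imwrite("pics/scene1.png",cams.grab_frame("scene"))
```

```text
2.65 [ 0.46160704 -0.00194381  0.3597982 ] [-3.14158069e+00 -2.62040415e-04  9.57404800e-01] 0.0027384017215103754 [ 0.08884988 -0.59564849  0.09240713]
```

View pics/wrist1.png

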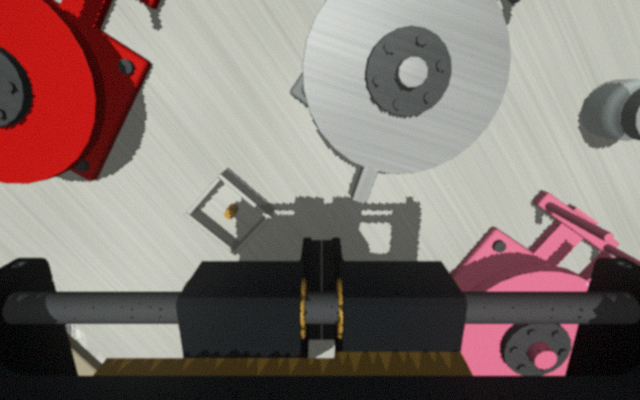

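View pics/scene1.png

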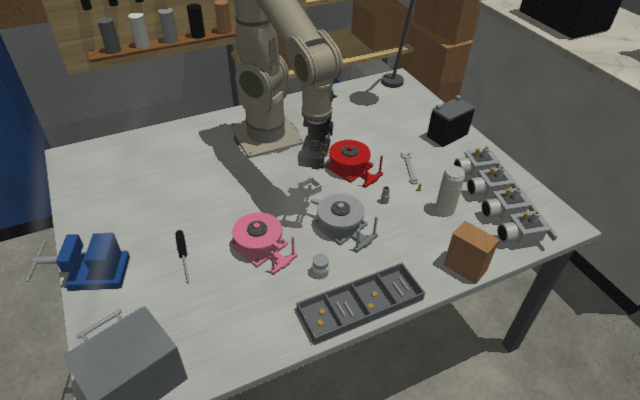

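The wrist view shows the grey wheel with its hub at about (410,71) and the tab at about (366,182). The fingers are shut at (322,250). In the scene view the arm doesn't block the wheel or the gate.

```bash
cat >> h.py <<'E'
def ringfit(c,im,C,z=.07,f=1.0,nth=2):
    g=cv2.cvtColor(im,cv2.COLOR_BGR2GRAY).astype(np.float32); C=np.array(C)
    for it in range(4):
        pts=[]
        for a in np.linspace(0,2*np.pi,180,endpoint=False):
            r=np.arange(.064,.087,.0005)
            uv=proj(c,np.c_[C[0]+r*np.cos(a),C[1]+r*np.sin(a),r*0+z]).astype(np.float32)
            if uv.min()<2 or uv[:,0].max()>637 or uv[:,1].max()>397: continue
            v=cv2.remap(g,uv[:,0],uv[:,1],cv2.INTER_LINEAR).ravel()
            d=np.abs(np.diff(cv2.GaussianBlur(v[:,None],(1,7),0).ravel()))
            if d.max()>2: k=d.argmax(); pts.append((C[0]+r[k]*np.cos(a),C[1]+r[k]*np.sin(a)))
        p=np.array(pts)
        for _ in range(6):
            x,y,R=circ(p); e=np.abs(np.hypot(p[:,0]-x,p[:,1]-y)-R); p=p[e<max(.0015,np.median(e)*2)]
        C=np.array([x,y])
    return x,y,R,len(p)
E
python3 - <<'E'
from h import *
import pickle
c=pickle.load(open("w1.pkl","rb"));im=cv2.imread("pics/wrist1.png")
x,y,R,n=ringfit(c,im,[.564,.037]);print(x,y,R,n,"nut",cast(c,(412,71),.091),"hub mid",cast(c,(408,71),.079))
for uv in ((366,182),(359,199),(371,169)):
    p=cast(c,uv,.07)[0];print(p,np.hypot(p[0]-x,p[1]-y),np.arctan2(p[1]-y,p[0]-x))
cv2.imwrite("pics/w1c.png",cv2.resize(im[150:215,330:420],None,fx=8,fy=8,interpolation=2))
E
```

```text
0.5642741536724092 0.03727025801887268 0.07520038024328986 78 nut [[0.56473349 0.03700723 0.091     ]] hub mid [[0.56508651 0.03726319 0.079     ]]
[ 0.49731209 -0.01559173  0.07      ] 0.08531299764038335 -2.4733289104188776
[ 0.48504495 -0.02419205  0.07      ] 0.10027403652837093 -2.481812145408168
[ 0.50622181 -0.00902877  0.07      ] 0.07425412178412404 -2.46835393460412
```

View pics/w1c.png

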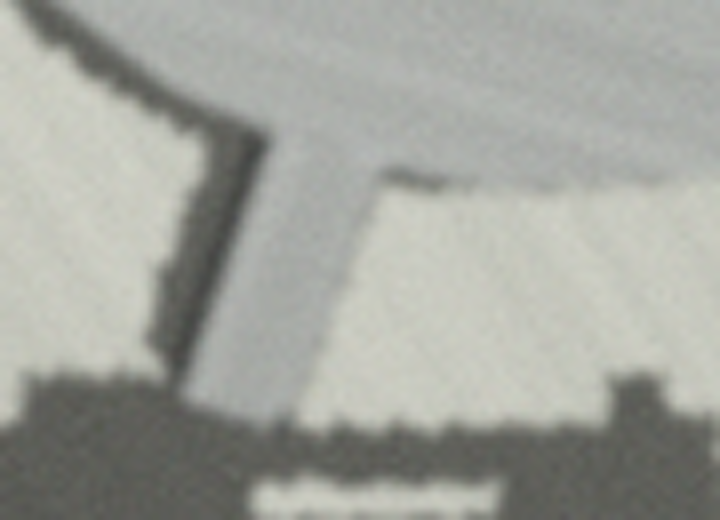

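Run:
```python
from cell import arm
from plan import rows
s=arm.observe()
rows(s['position'],s['orientation'],[.4648,-.0025,.24],.919,7)
```

```text
[0.0, 0.02, 0.04, 1.71, -0.0, -0.0, 0.0054]
[0.0, 0.02, 0.04, 1.71, -0.0, -0.0, 0.0054]
[0.0, 0.02, 0.04, 1.71, -0.0, -0.0, 0.0054]
[0.0, 0.02, 0.04, 1.71, -0.0, -0.0, 0.0054]
[0.0, 0.02, 0.04, 1.71, -0.0, -0.0, 0.0054]
[0.0, 0.02, 0.04, 1.71, -0.0, -0.0, 0.0054]
[0.0, 0.02, 0.04, 1.71, -0.0, -0.0, 0.0054]
```

Run:
```python
from cell import arm
from plan import rows
s=arm.observe()
rows(s['position'],s['orientation'],[.5316,-.0056,.256],.919,7)
```

```text
[0.0, 0.53, 0.85, 1.48, -0.0, -0.0, 0.0054]
[0.0, 0.54, 0.84, 1.48, -0.0, -0.0, 0.0054]
[0.0, 0.54, 0.84, 1.48, -0.0, -0.0, 0.0054]
[0.0, 0.55, 0.84, 1.48, -0.0, -0.0, 0.0054]
[0.0, 0.55, 0.83, 1.48, -0.0, -0.0, 0.0054]
[0.0, 0.56, 0.83, 1.48, -0.0, -0.0, 0.0054]
[0.0, 0.56, 0.83, 1.48, -0.0, -0.0, 0.0054]
```

{"api": "drive_tool", "payload": {
  "moves": [
    [0,0.55,0.85,1.5,0,0,0.005],
    [0,0.55,0.85,1.5,0,0,0.005],
    [0,0.55,0.85,1.5,0,0,0.005],
    [0,0.55,0.85,1.5,0,0,0.005],
    [0,0.55,0.85,1.5,0,0,0.006],
    [0,0.55,0.8,1.4,0,0,0.006],
    [0,0.55,0.8,1.4,0,0,0.006],
    [0,0,0,0,0,0,0],
    [0,0,0,0.5,0,0,0],
    [0,0,0,0,0,0,0]
  ]
}}

```text
time_s: 4.0
position: [0.5317, -0.0056, 0.2523]
orientation: [3.141, -0.001, 0.919]
contact_force: [-0.7, -0.4, 2.9]
gripper_width: 0.005
```

Run:
```python
from cell import arm
s=arm.observe();print(s['time_s'],s['position'],s['orientation'],s['contact_force'])
```

```text
4.0 [ 0.53165769 -0.00558853  0.25232855] [ 3.14101554e+00 -9.54744855e-04  9.18757815e-01] [-0.73721557 -0.36574228  2.8516707 ]
```

{"api": "drive_tool", "payload": {
  "moves": [
    [0,0,0,-1.0,0,0,0],
    [0,0,0,-1.5,0,0,0],
    [0,-1.0,-1.8,0,0,0,0],
    [0,-1.4,-1.9,0,0,0,0],
    [0,-1.4,-1.8,0,0,0,0],
    [0,0,0,1.2,0,0,0],
    [0,0,0,1.2,0,0,0],
    [0,0,0,1.2,0,0,0],
    [0,0,0,0,0,0,0],
    [0,0,0,0,0,0,0]
  ]
}}

```text
time_s: 5.25
position: [0.4651, -0.0024, 0.2407]
orientation: [3.142, 0.0, 0.919]
contact_force: [-0.6, 0.5, 1.0]
gripper_width: 0.004
```

Run:
```python
from cell import arm,cams
from h import *
s=arm.observe();print(s['time_s'],s['position'],s['orientation'],s['contact_force'])
a=cams.grab_frame("scene");b=cams.grab_frame("wrist")
cv2.imwrite("pics/pre.png",np.hstack([cv2.resize(a[150:290,270:420],(400,373)),cv2.resize(b[:260,200:480],(400,373))]))
```

```text
5.25 [ 0.46511598 -0.00241989  0.2407156 ] [3.14150077e+00 4.08968248e-04 9.18608693e-01] [-0.61039965  0.49642452  0.96219369]
```

View pics/pre.png

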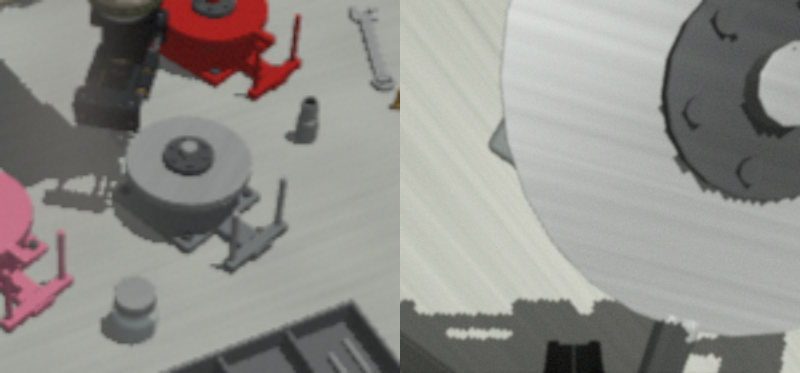

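{"api": "drive_tool", "payload": {
  "moves": [
    [0,0,1.0,0,0,0,0],
    [0,0,2.0,0,0,0,0],
    [0,0,3.0,0,0,0,0],
    [0,0,3.0,0,0,0,0],
    [0,0,0,0,0,0,0],
    [0,0,-0.5,-1.5,0,0,0],
    [0,0,-1.0,-1.5,0,0,0],
    [0,1.2,-1.0,0,0,0,0],
    [0,1.3,-1.0,0,0,0,0],
    [0,1.3,0,0,0,0,0]
  ]
}}

```text
time_s: 6.6
position: [0.5315, -0.0035, 0.2704]
orientation: [-3.141, -0.0, 0.921]
contact_force: [0.4, -0.2, 0.0]
gripper_width: 0.008
```

Run:
```python
from cell import arm,cams
from h import *
s=arm.observe();print(s['time_s'],s['position'],s['contact_force'])
fr=[]
for i in range(5):
    t=arm.observe()['time_s'];a=cams.grab_frame("scene");fr.append(a);cv2.imwrite(f"pics/k{i}.png",a);print(t)
cv2.imwrite("pics/kk.png",np.hstack([cv2.resize(x[150:290,270:420],(390,364)) for x in (fr[0],fr[4])]))
```

```text
6.6 [ 0.53153632 -0.00346159  0.27041962] [ 0.36984529 -0.23328045  0.02293712]
6.6
6.65
6.7
6.75
6.8
```

View pics/kk.png

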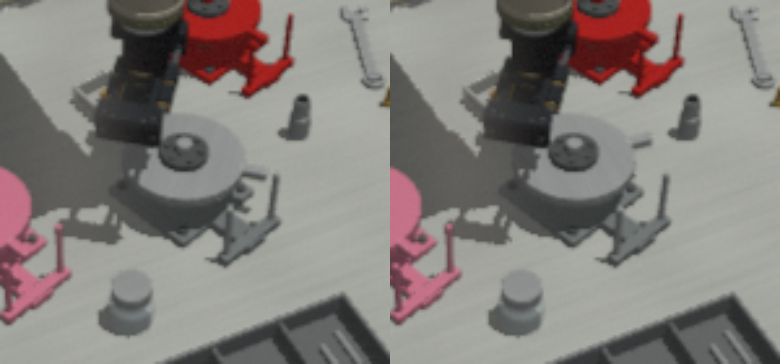

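```bash
cat >> h.py <<'E'
H=np.array([.5643,.0373])
TH=np.arange(-1.4,2.2,.01)
def polar(c,g):
    r=np.array([.083,.087,.091,.095,.099])
    P=np.stack([H[0]+r[None]*np.cos(TH)[:,None],H[1]+r[None]*np.sin(TH)[:,None],0*TH[:,None]+.07+0*r[None]],-1).reshape(-1,3)
    uv=proj(c,P).astype(np.float32)
    return cv2.remap(g,uv[:,0].reshape(-1,5),uv[:,1].reshape(-1,5),cv2.INTER_LINEAR).reshape(len(TH),5,-1).astype(float)
def tabang(c,im,bg):
    d=np.abs(polar(c,im)-polar(c,bg)).sum(2)   # TH x 5
    m=np.median(d,1); k=np.ones(13)/13; s=np.convolve(m,k,'same')
    i=s.argmax(); w=slice(max(0,i-9),i+10)
    ww=np.clip(m[w]-m[w].max()*.3,0,None)
    return (TH[w]*ww).sum()/ww.sum(), s[i], np.median(s)
E
python3 - <<'E'
from cell import cams
from h import *
c=cams.get_calibration("scene");bg=cv2.imread("pics/scene0.png")
for i in range(5): print(6.6+.05*i,tabang(c,cv2.imread(f"pics/k{i}.png"),bg))
print(tabang(c,cv2.imread("pics/scene1.png"),bg))
E
```

```text
6.6 (np.float64(0.7189651022864038), np.float64(188.99999999999997), np.float64(10.884615384615383))
6.6499999999999995 (np.float64(0.8716708511172505), np.float64(185.3846153846154), np.float64(14.03846153846154))
6.699999999999999 (np.float64(1.0299263932702443), np.float64(177.15384615384616), np.float64(11.423076923076923))
6.75 (np.float64(1.1854066503526728), np.float64(165.3076923076923), np.float64(10.26923076923077))
6.8 (np.float64(1.3411649275813762), np.float64(159.46153846153848), np.float64(11.5))
(np.float64(0.9487749546279516), np.float64(17.461538461538463), np.float64(9.884615384615385))
```

Run:
```python
from cell import cams
from h import *
for n in("scene","side"):
  c=cams.get_calibration(n)
  for g in (.26,.30,.34,.38):
    u=np.array([np.cos(g),np.sin(g)]);t=np.array([-u[1],u[0]])
    P=[np.r_[H+.118*u+k*.0405*t,z] for k in(1,-1) for z in (.09,.02)]
    print(n,g,proj(c,P).round(1).tolist())
im=cv2.imread("pics/scene0.png");im2=cv2.imread("pics/side0.png")
cv2.imwrite("pics/post.png",np.hstack([cv2.resize(im[205:265,340:390],(400,480),interpolation=2),cv2.resize(im2[190:250,255:305],(400,480),interpolation=2)]))
```

```text
scene 0.26 [[376.1, 219.1], [373.9, 234.8], [356.7, 231.5], [355.1, 247.2]]
scene 0.3 [[376.8, 218.1], [374.5, 233.8], [358.3, 231.1], [356.6, 246.8]]
scene 0.34 [[377.4, 217.1], [375.2, 232.8], [359.7, 230.6], [358.0, 246.3]]
scene 0.38 [[377.9, 216.1], [375.7, 231.7], [361.2, 230.0], [359.4, 245.7]]
side 0.26 [[262.8, 216.1], [265.2, 235.4], [267.4, 196.7], [269.5, 215.8]]
side 0.3 [[263.2, 217.3], [265.6, 236.6], [266.6, 197.7], [268.7, 216.8]]
side 0.34 [[263.7, 218.5], [266.0, 237.9], [265.8, 198.8], [268.0, 217.9]]
side 0.38 [[264.2, 219.6], [266.6, 239.0], [265.1, 199.9], [267.4, 219.1]]
```

View pics/post.png

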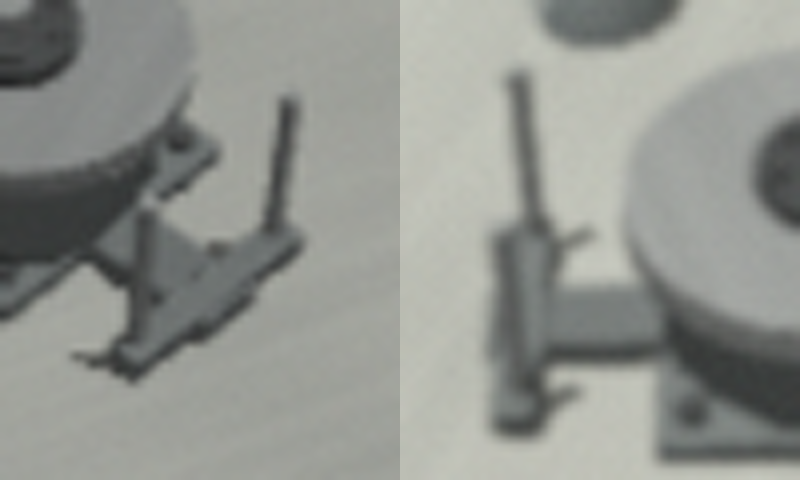

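{"api": "drive_tool", "payload": {
  "moves": [
    [0,0,0,0,0,0,0],
    [0,0,0,0,0,0,0],
    [0,0,0,0,0,0,0],
    [0,0,0,0,0,0,0],
    [0,0,0,0,0,0,0],
    [0,0,0,0,0,0,0],
    [0,0,0,0,0,0,0],
    [0,0,0,0,0,0,0],
    [0,0,0,0,0,0,0],
    [0,0,0,0,0,0,0]
  ]
}}

```text
time_s: 8.1
position: [0.5316, -0.0055, 0.2707]
orientation: [-3.142, -0.0, 0.919]
contact_force: [-0.3, 0.6, 0.1]
gripper_width: 0.006
```

```bash
cat > meas.py <<'E'
import sys
from cell import arm,cams
from h import *
c=cams.get_calibration("scene");bg=cv2.imread("pics/scene0.png")
n=int(sys.argv[1])
for i in range(n):
    t=arm.observe()['time_s'];a=cams.grab_frame("scene");r=tabang(c,a,bg)
    ok=r[1]>80 and -1.3<r[0]<1.6
    if ok: print(round(t,3),round(r[0],4),int(r[1]));open("log.txt","a").write(f"{t} {r[0]}\n")
print(t,r)
cv2.imwrite(f"pics/m{int(t*100)}.png",a)
E
python3 meas.py 4
```

```text
8.1 -0.9153 215
8.15 -0.7767 222
8.2 -0.6393 221
8.25 -0.5019 220
8.25 (np.float64(-0.5019435491747232), np.float64(220.15384615384616), np.float64(13.423076923076923))
```

{"api": "drive_tool", "payload": {
  "moves": [
    [0,0,0,0,0,0,0],
    [0,0,0,0,0,0,0],
    [0,0,0,0,0,0,0],
    [0,0,0,0,0,0,0],
    [0,0,0,0,0,0,0],
    [0,0,0,0,0,0,0],
    [0,0,0,0,0,0,0],
    [0,0,0,0,0,0,0],
    [0,0,0,0,0,0,0],
    [0,0,0,0.6,0,0,0]
  ]
}}

```text
time_s: 9.55
position: [0.5318, -0.0055, 0.2648]
orientation: [3.141, -0.001, 0.919]
contact_force: [0.1, 0.0, 0.5]
gripper_width: 0.009
```

```bash
python3 - <<'E'
from cell import arm,cams
for i in range(6):
    s=arm.observe();print(s['time_s'],s['position'][2]);cams.grab_frame("scene")
E
python3 meas.py 1
```

```text
9.55 0.2648332536297096
9.6 0.2637670248994956
9.65 0.26394875495891357
9.7 0.26424513620159407
9.75 0.2644912494610616
9.8 0.2646215265787801
9.85 (np.float64(0.7282963345379473), np.float64(16.53846153846154), np.float64(10.5))
```

{"api": "drive_tool", "payload": {
  "moves": [
    [0,0,0,0.2,0,0,0],
    [0,0,0,0.2,0,0,0],
    [0,0,0,0.2,0,0,0],
    [0,0,0,0.2,0,0,0],
    [0,0,0,0.1,0,0,0],
    [0,0,0,0,0,0,0],
    [0,0,0,0,0,0,0],
    [0,0,0,0,0,0,0],
    [0,0,0,0,0,0,0],
    [0,0,0,0,0,0,0]
  ]
}}

```text
time_s: 11.15
position: [0.5316, -0.0055, 0.2558]
orientation: [3.142, -0.0, 0.919]
contact_force: [0.4, -0.0, -0.3]
gripper_width: 0.001
```

```bash
python3 meas.py 3
python3 - <<'E'
from cell import arm
s=arm.observe();print(s['time_s'],s['position'],s['contact_force'])
E
```

```text
11.2 0.5356 127
11.25 0.6246 187
11.25 (np.float64(0.6245814592703666), np.float64(187.46153846153848), np.float64(12.615384615384615))
11.3 [ 0.53160944 -0.00549159  0.25572741] [ 0.03136068  0.18761374 -1.09720124]
```

```bash
python3 meas.py 5
```

```text
11.3 0.7325 189
11.35 0.841 188
11.4 0.9478 180
11.45 1.0555 176
11.5 1.1692 172
11.5 (np.float64(1.1692255801403153), np.float64(172.0769230769231), np.float64(9.346153846153847))
```

{"api": "drive_tool", "payload": {
  "moves": [
    [0,0,0,0,0,0,0],
    [0,0,0,0,0,0,0],
    [0,0,0,0,0,0,0],
    [0,0,0,0,0,0,0],
    [0,0,0,0,0,0,0],
    [0,0,0,0,0,0,0],
    [0,0,0,0,0,0,0],
    [0,0,0,0,0,0,0],
    [0,0,0,0,0,0,0],
    [0,0,0,0,0,0,0]
  ]
}}

```text
time_s: 12.8
position: [0.5316, -0.0055, 0.2557]
orientation: [-3.142, -0.0, 0.919]
contact_force: [0.6, -1.2, -0.8]
gripper_width: 0.001
```

{"api": "drive_tool", "payload": {
  "moves": [
    [0,0,0,0,0,0,0],
    [0,0,0,0,0,0,0],
    [0,0,0,0,0,0,0],
    [0,0,0,0,0,0,0],
    [0,0,0,0,0,0,0],
    [0,0,0,0,0,0,0],
    [0,0,0,0,0,0,0],
    [0,0,0,0,0,0,0],
    [0,0,0,0,0,0,0],
    [0,0,0,0,0,0,0]
  ]
}}

```text
time_s: 14.05
position: [0.5316, -0.0055, 0.2557]
orientation: [-3.142, -0.0, 0.919]
contact_force: [-0.0, 0.3, -0.2]
gripper_width: 0.003
```

```bash
python3 meas.py 4
```

```text
14.05 0.0725 196
14.1 0.1605 178
14.15 0.2268 137
14.2 0.357 131
14.2 (np.float64(0.3569517795637215), np.float64(131.76923076923077), np.float64(14.076923076923077))
```

{"api": "drive_tool", "payload": {
  "moves": [
    [0,0,0,0,0,0,0],
    [0,0,0,0,0,0,0],
    [0,0,0,0,0,0,0],
    [0,0,0,0,0,0,0],
    [0,0,0,0,0,0,0],
    [0,0,0,0,0,0,0],
    [0,0,0,0,0,0,0],
    [0,0,0,0,0,0,0],
    [0,0,0,0,0,0,0],
    [0,0,0,0,0,0,0]
  ]
}}

```text
time_s: 15.5
position: [0.5316, -0.0055, 0.2557]
orientation: [-3.142, -0.0, 0.919]
contact_force: [-0.4, 0.5, -0.1]
gripper_width: 0.002
```

{"api": "drive_tool", "payload": {
  "moves": [
    [0,0,0,0,0,0,0],
    [0,0,0,0,0,0,0],
    [0,0,0,0,0,0,0],
    [0,0,0,0,0,0,0],
    [0,0,0,0,0,0,0],
    [0,0,0,0,0,0,0],
    [0,0,0,0,0,0,0],
    [0,0,0,0,0,0,0],
    [0,0,0,0,0,0,0],
    [0,0,0,0,0,0,0]
  ]
}}

```text
time_s: 16.75
position: [0.5316, -0.0055, 0.2557]
orientation: [-3.142, -0.0, 0.919]
contact_force: [0.1, 0.1, 0.5]
gripper_width: 0.005
```

```bash
python3 meas.py 9
```

```text
17.15 (np.float64(-1.36512987012987), np.float64(44.53846153846153), np.float64(12.692307692307693))
```

```bash
python3 meas.py 7
```

```text
17.45 -1.0655 153
17.5 -1.0213 197
17.5 (np.float64(-1.0212607072260043), np.float64(197.6153846153846), np.float64(13.73076923076923))
```

```bash
python3 meas.py 4
```

```text
17.55 -0.9681 215
17.6 -0.9078 221
17.65 -0.8494 222
17.7 -0.7914 222
17.7 (np.float64(-0.7913539935477557), np.float64(222.9230769230769), np.float64(13.846153846153845))
```

{"api": "drive_tool", "payload": {
  "moves": [
    [0,0,0,0.05,0,0,0],
    [0,0,0,0.05,0,0,0],
    [0,0,0,0,0,0,0],
    [0,0,0,0,0,0,0],
    [0,0,0,0,0,0,0],
    [0,0,0,0,0,0,0],
    [0,0,0,0,0,0,0],
    [0,0,0,0.5,0,0,0],
    [0,0,0,0,0,0,0],
    [0,0,0,0,0,0,0]
  ]
}}

```text
time_s: 19.0
position: [0.5324, -0.0063, 0.2511]
orientation: [3.139, -0.001, 0.918]
contact_force: [-2.6, -3.0, 15.6]
gripper_width: 0.002
```

```bash
python3 meas.py 4
python3 - <<'E'
from cell import arm
s=arm.observe();print(s['time_s'],s['position'],s['contact_force'])
import cv2,glob,os
f=max(glob.glob('pics/m*.png'),key=os.path.getmtime);print(f)
cv2.imwrite('pics/brk.png',cv2.resize(cv2.imread(f)[165:265,290:400],(660,600),interpolation=2))
E
```

```text
19.0 0.3582 127
19.05 0.3586 127
19.1 0.3589 126
19.15 0.3588 127
19.15 (np.float64(0.358778377277819), np.float64(127.46153846153847), np.float64(13.923076923076922))
19.2 [ 0.53236301 -0.00632026  0.25109123] [-2.80541815 -2.33923082 15.21622388]
pics/m1914.png
```

View pics/brk.png

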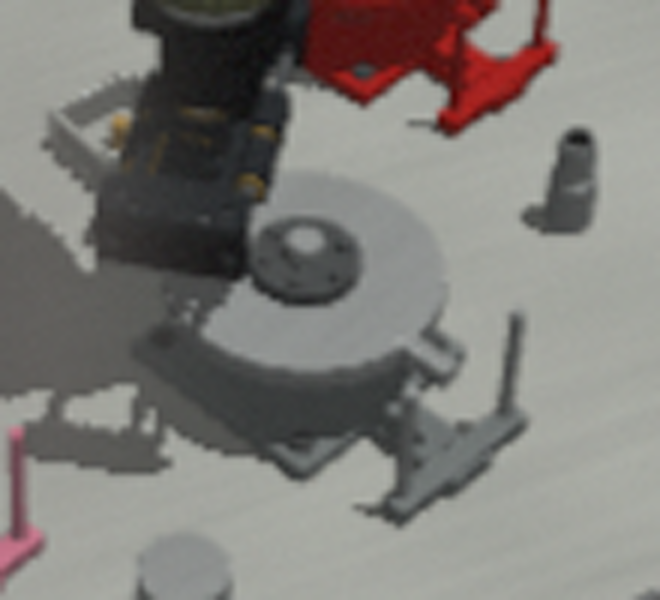

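Stopped at 0.359, against a gate centre of about 0.31. Now I'll ease off gently.

{"api": "drive_tool", "payload": {
  "moves": [
    [0,0,0,-0.03,0,0,0],
    [0,0,0,-0.03,0,0,0],
    [0,0,0,-0.03,0,0,0],
    [0,0,0,-0.03,0,0,0],
    [0,0,0,-0.03,0,0,0],
    [0,0,0,-0.03,0,0,0],
    [0,0,0,-0.03,0,0,0],
    [0,0,0,-0.03,0,0,0],
    [0,0,0,-0.03,0,0,0],
    [0,0,0,-0.03,0,0,0]
  ]
}}

```text
time_s: 20.45
position: [0.5315, -0.0054, 0.2525]
orientation: [-3.141, 0.0, 0.919]
contact_force: [-0.2, -0.1, 0.4]
gripper_width: 0.004
```

```bash
python3 meas.py 2
python3 - <<'E'
from cell import arm
s=arm.observe();print(s['time_s'],s['position'],s['contact_force'])
E
```

```text
20.45 0.3184 111
20.5 0.3161 111
20.5 (np.float64(0.31610144390966466), np.float64(111.6923076923077), np.float64(14.0))
20.55 [ 0.53145444 -0.00547477  0.25250266] [-0.02759675  0.80001323  1.94318495]
```

```bash
python3 meas.py 6
```

```text
20.55 0.316 110
20.6 0.3184 111
20.65 0.3163 117
20.7 0.318 119
20.75 0.3186 120
20.8 0.3201 120
20.8 (np.float64(0.3200630693763155), np.float64(120.61538461538464), np.float64(14.46153846153846))
```

Still at 0.318. Lifting straight up.

{"api": "drive_tool", "payload": {
  "moves": [
    [0,0,0,-0.05,0,0,0],
    [0,0,0,-0.1,0,0,0],
    [0,0,0,-0.2,0,0,0],
    [0,0,0,-0.5,0,0,0],
    [0,0,0,-1,0,0,0],
    [0,0,0,-2,0,0,0],
    [0,0,0,-2,0,0,0],
    [0,0,0,-2,0,0,0],
    [0,0,0,0,0,0,0],
    [0,0,0,0,0,0,0]
  ]
}}

```text
time_s: 22.1
position: [0.5314, -0.0055, 0.3308]
orientation: [-3.141, 0.0, 0.919]
contact_force: [0.0, 0.2, 0.3]
gripper_width: 0.004
```

```bash
python3 meas.py 12
python3 - <<'E'
from cell import arm,cams
import cv2
s=arm.observe();print(s['time_s'],s['position'],s['contact_force'])
cv2.imwrite('pics/end.png',cams.grab_frame("scene"))
cv2.imwrite('pics/endw.png',cams.grab_frame("wrist"))
cv2.imwrite('pics/ends.png',cams.grab_frame("side"))
E
```

```text
22.1 0.3186 120
22.15 0.3197 121
22.2 0.3193 120
22.25 0.3191 122
22.3 0.3192 120
22.35 0.3185 121
22.4 0.3192 121
22.45 0.3193 120
22.5 0.32 122
22.55 0.3191 121
22.6 0.3197 120
22.65 0.3199 120
22.65 (np.float64(0.3198750221591933), np.float64(120.23076923076923), np.float64(14.307692307692307))
22.7 [ 0.5316118  -0.00548998  0.33117187] [-0.17190714  0.52579527  0.27966742]
```

View pics/endw.png

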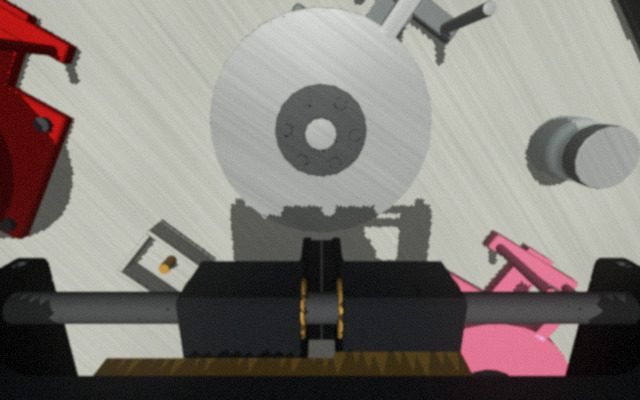

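View pics/end.png

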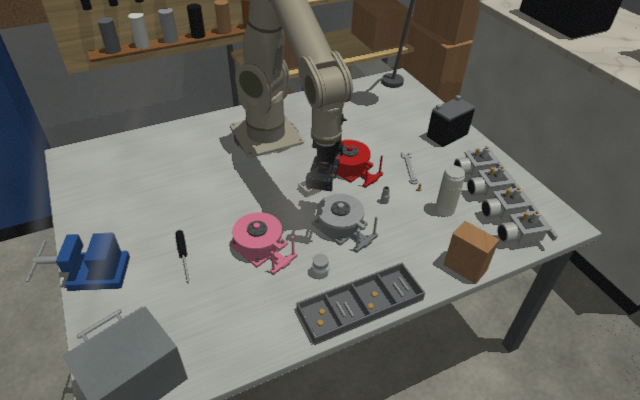

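The wheel has held still at 0.319 rad since the finger lifted. In the wrist view the tab, at about (403,15), points over the gate arm. In the scene view the bystanders have not moved. I'm handing in.

```bash
python3 -c "
from cell import arm
print(arm.finish_job())"
```

```text
the job is handed in; nothing more can be done
None
```

The flywheel stopped with its tab between the two gate posts, and I handed the job in at about 23 s of the 64 s allowed.

- **Flick and coast:** I pushed the tab anticlockwise with the shut fingertips and the wheel left at about 3.1 rad/s. It coasted untouched for about 12 s. It was still doing about 1.17 rad/s just before braking, above the 1.05 rad/s limit.
- **Braking:** One fingertip press on the top of the rim stopped the wheel in a single go at 0.36 rad (scene-camera bearing). As I eased off, it swung back to 0.319 rad and stayed there through 12 further frames after the finger was clear. My estimate of the gate centre is 0.31 rad.
- **Forces:** The press reached about 15 N, more than the 5 N I had planned, but well within the limits.
- **Before the flick:** I touched the rim once at about 3 N to find its height, while the wheel was still at rest.
- **Disagreement in the checks:** The estimates of the gate direction ranged from about 0.28 to 0.345 rad, depending on camera and method. That spread is well inside the opening of roughly ±0.27 rad.
- **Last look:** The last scene picture showed nothing else on the bench moved. I judged that by eye and did not measure it.

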